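Unload the filter drying stand and leave it airing

TASK

The wound filter cartridges on the drying stand are dry: before lifting any, slide the heat slider (row nearest the robot) fully to its right-hand stop (off) and the air slider (farthest row) fully to its left-hand stop (full), right and left as the robot sees them. Then slide every cartridge up off its post and put them all in the yellow basket, each resting on the basket's floor, none piled on another. Only when all are in the basket, slide the timer slider (middle row) and the air slider each level with its own brass pointer; the heat stays off and everything else stays where it is.

Things in the scene. Friction and masses are not known exactly. Their poses are not given: they have to be found in the camera images.
- stand: Filter drying stand, fixed to the worktop: white plate 210 x 210 mm, its aluminium top 45 mm above the worktop, with four upright steel posts (14 mm diameter, 55 mm tall, tops 100 mm above the worktop) at x = +-55 mm, y = +-55 mm in its frame. Origin under its centre, z up; turned by up to 0.25 rad.
- cartridge0: Wound-string water filter cartridge: a rigid white ring 58 mm across and 45 mm tall with a 26 mm bore, 90 g (hidden variation). Origin at its centre, z along the bore. It starts threaded loosely on one of the stand's posts, resting on the stand's top (centre 67.5 mm above the worktop), or is absent (None).
- cartridge1: Wound-string water filter cartridge: a rigid white ring 58 mm across and 45 mm tall with a 26 mm bore, 90 g (hidden variation). Origin at its centre, z along the bore. It starts threaded loosely on one of the stand's posts, resting on the stand's top (centre 67.5 mm above the worktop), or is absent (None).
- cartridge2: Wound-string water filter cartridge: a rigid white ring 58 mm across and 45 mm tall with a 26 mm bore, 90 g (hidden variation). Origin at its centre, z along the bore. It starts threaded loosely on one of the stand's posts, resting on the stand's top (centre 67.5 mm above the worktop), or is absent (None).
- cartridge3: Wound-string water filter cartridge: a rigid white ring 58 mm across and 45 mm tall with a 26 mm bore, 90 g (hidden variation). Origin at its centre, z along the bore. It starts threaded loosely on one of the stand's posts, resting on the stand's top (centre 67.5 mm above the worktop), or is absent (None).
- basket: Yellow plastic basket, open on top, loose, about 0.5 kg, 230 x 230 mm and 50 mm high, walls and floor 5 mm thick, small 10 mm posts in the inner corners. Origin under its centre, z up.
- control: Grey control box, fixed, 250 (x) x 190 (y) mm, top 30 mm above the worktop; origin under its centre, turned up to 0.25 rad. Three tracks along its y (rails 40 x 150 x 14 mm high, centred in y), from the robot outwards: heat (x = -85 mm), timer (-15), air (+55). Scale lines on the robot side of each; a round steel stud marks the off end (-y, robot's right) of the heat row.
- heat (a joint): Heat slider, row nearest the robot: 0 = off, hard against the stop at its -y end (robot's right); 0.10 m = full heat at the +y end. About 1.5 N to slide; stays where left.
- timer (a joint): Timer slider, middle row: 0 at the -y end (robot's right) to 0.10 m at the +y end. About 1.5 N to slide; stays where left.
- air (a joint): Air slider, row farthest from the robot: 0 at the -y end (robot's right) to 0.10 m = full, against the stop at the +y end (robot's left). About 1.5 N to slide; stays where left.
- heat_top (a point): Centre of the top face of the heat slider's black grip, 84 mm above the worktop. The grip is a block 28 mm (x) x 20 mm (y, along the track) x 40 mm tall; its axes are those of the control box.
- timer_top (a point): Centre of the top face of the timer slider's black grip, 84 mm above the worktop. The grip is a block 28 mm (x) x 20 mm (y, along the track) x 40 mm tall; its axes are those of the control box.
- air_top (a point): Centre of the top face of the air slider's black grip, 84 mm above the worktop. The grip is a block 28 mm (x) x 20 mm (y, along the track) x 40 mm tall; its axes are those of the control box.
- timer_mark: Fixed brass pointer on the control box beside the timer track, on the side away from the robot: 23 mm long, 10 mm wide, 10 mm high, its pointed end towards the track. Origin at the underside of the tip, 30 mm above the worktop; y along the track, as the control box's y.
- air_mark: Fixed brass pointer on the control box beside the air track, on the side away from the robot: 23 mm long, 10 mm wide, 10 mm high, its pointed end towards the track. Origin at the underside of the tip, 30 mm above the worktop; y along the track, as the control box's y.
- bowl: Bystander: glass bowl, 120 mm across, 55 mm high. Origin under its centre.
- pegjar: Bystander: wooden clothes peg jar, 80 mm across, 110 mm high. Origin under its centre.
- detergent: Bystander: white detergent bottle, 76 mm across, 200 mm high. Origin under its centre.
- soap: Bystander: white bar of soap, 50 x 80 x 25 mm, lying between the robot and the stand. Origin under its centre.
- peg0: Bystander: wooden clothes peg lying flat, 75 x 10 x 14 mm, between the robot and the stand. Origin under its centre.
- peg1: Bystander: wooden clothes peg lying flat, 75 x 10 x 14 mm, to the left between the robot and the stand. Origin under its centre.
- brush: Bystander: scrubbing brush lying flat, 200 mm long, 20 mm thick, along its x. Origin under its centre.
Things that resemble listed ones, but are neither listed nor needed, are in the scene too. What is shaped like the cartridge2 but orange is not meant.

How it is judged:
By the outcome, as a careful person would: the job done as asked, in the order asked, and still so for the second after the job is handed in, with the robot touching nothing.
Of cartridge0, cartridge1, cartridge2, cartridge3 only 3 to 4 are there at a start; the rules pass over those that are not, and their reading is None.
At some moment in a run one of basket may be knocked a few centimetres aside while the robot is not near it.
Once in a run the grip may slacken for a moment while it holds something.
It also fails if it takes over 208 s, if anything falls off the work surface, if the arm or the gripper's body presses on something with over 40 N, if the wrist force passes 120 N, or if a joint passes its speed limit or range.

ROBOT

A 6-joint arm with a two-finger parallel gripper is mounted at the origin on the work surface. World frame = base frame: x ahead of the robot, y to its left, z up, the work surface at z = 0. Lengths are in mm, angles in rad, forces in N, time in s.
With the tool pointing down it reaches from about 350 to 1000 mm from the base axis. Payload 7.1 kg.
Tool frame: the origin (TCP) lies between the finger pads; the fingertips stand ahead of it and the grasp point (between the pads) lies 5 mm behind it (bot.tcp_to_tips is the z of the fingertips in the tool frame, in mm); z points along the fingers, y is the line along which they close (so a half turn about z gives the same grasp; the last joint's range is limited). The gripper opens to 85 mm and grips with 20 to 120 N. Pads are 22 mm wide; open, the fingers measure 114 mm over their backs; the gripper's body (76 mm by 85 mm) begins 54 mm behind the grasp point. The pads swing forward as they close: fully open they stand 13 mm farther back than shut.
Start: joints at [1.167, 0.423, 1.63, -0, 1.089, -0.019], TCP at [234.576, 579.291, 207.619] pointing down, gripper open.
Joint ranges: [-3, 3], [-0.9, 2.11], [0.09, 2.58], [-1.31, 4.45], [0.11, 2.69], [-2.54, 2.54]. Speed limits (rad/s): [2.39, 2.39, 3.01, 3.14, 3.14, 3.14].

INTERFACE

Orientations are given as a unit quaternion [w, x, y, z].
In Python, from bench import bot gives the robot as it stands.
- The arm moves only by the tool move_arm, never from a script. Its argument "motion" is a list that holds one entry, the list of rows, each a list of 5 numbers: the opening, from 0 (shut) to 1 (fully open), then the shift along the tool's x, y, z as a fraction of full scale, then the turn about the tool's z as a fraction of full scale. In form: [[[claw, tx, ty, tz, roll], ...]]. A call has 1 to 8 rows; each row is the pose to reach, as a shift and turn from the pose commanded when the call began, along the tool's axes at that moment; what a row does not reach only later rows make up. Full scale, the value 1, is 1 m for a shift and 30 degrees for a turn. A row lasts 1/8 s, in which the tool goes at most 62.5 mm and 10.7 degrees, less where a joint would pass 70% of its speed; a pose out of reach is approached as far as the arm can. A call with a number of a shift or a turn outside -1 to 1 is refused whole. A call with a gripper value outside its range is refused whole. The fingers move at their own pace and stop on an object; "newtons" is the grip in N (left out, the last holds). Time passes only in rows, so rows that repeat a pose let the fingers close. It gives the time, the measured TCP pose, the force, the opening and the grip force at its end, in the units of the state.
- bot.observe(): the state, without advancing time (a new reading comes with each control period).
- bot.capture(name): name is "scene" or "top"; returns the picture (400x640x3 uint8, blue, green, red); there is no depth.
- bot.calibration(name): a dict with "vertical_fov" (degrees; the focal length in pixels is half the picture's height over the tangent of half this angle, whatever the lens; pixels are square), "cx", "cy" (the principal point, pixels), "k1" (the pictures are not rectified: a ray, as slopes to the right and down, at radius r is drawn at 1 + k1 r^2 times it, then the intrinsics apply), "T" (4x4, takes a point from camera to world coordinates). Camera axes: x right, y down, z forward; pixel columns grow to the right and rows downward; lengths in mm; the calibration is good to about 2 mm. A picture is of the moment at which its call begins. calibration takes no time and is no camera call.
- bot.close_job(): hands the job in; it is judged then, once.
The state is a dict: "clock": time; "joints": joint angles; "qd": joint speeds; "effort": joint torques, N m; "tcp_pos": TCP position; "tool_rot": TCP orientation; "wrist_force": force on the tool from outside, world axes, zero at the start; "moment": the same for the moment, N m; "gripper_width": opening from 0.0 (shut) to 1.0 (fully open); "gripper_force": force on a finger pad.
Only numpy, scipy, OpenCV 4.12 (cv2) and the standard library are available. Lean on these libraries where they do the work, as an engineer would, in place of code of your own. Each camera call takes 0.05 s, during which the arm holds its last target. There are 200 camera calls.

## Working session

There is one attempt and no reset: what is moved stays moved. The work goes in short steps, Python scripts to look and compute and a tool call to move; the robot and the scene stay as the last step left them, time stands still between calls to the robot, and variables do not carry over. Pictures are saved under pics/ and viewed, at most 14 in all, crops included, and the job is handed in when it is done.

Besides the shell and the picture viewer there is one more tool, called after "Call:" in YAML: its name, and indented under it one key for each argument. move_arm: Moves the arm, as the interface text tells. Its arguments: {"type":"object","properties":{"motion":{"type":"array"},"newtons":{"type":"number"}},"required":["motion"]}

```bash
ls; mkdir -p pics; cat > h.py <<'E'
import numpy as np, cv2
from bench import bot
def cal(n):
    c=bot.calibration(n); f=200/np.tan(np.radians(c["vertical_fov"])/2); return c,f,np.array(c["T"])
def ray(n,u,v):
    c,f,T=cal(n); k=c["k1"]
    K=np.array([[f,0,c["cx"]],[0,f,c["cy"]],[0,0,1.]])
    p=cv2.undistortPoints(np.array([[[u,v]]],float),K,None)[0,0]; d=p.copy()
    for _ in range(30): d=p/(1+k*(d@d))
    return T[:3,3],T[:3,:3]@np.array([d[0],d[1],1])
def onz(n,u,v,z):
    o,d=ray(n,u,v); return o+d*(z-o[2])/d[2]
def proj(n,P):
    c,f,T=cal(n); q=T[:3,:3].T@(np.array(P,float)-T[:3,3]); s=q[:2]/q[2]; s=s*(1+c["k1"]*(s@s))
    return np.array([c["cx"],c["cy"]])+f*s
def snap(n,name):
    im=bot.capture(n); cv2.imwrite(f"pics/{name}.png",im); return im
E
python3 - <<'E'
from h import *
for n in("scene","top"):
    snap(n,n+"0"); c,f,T=cal(n); print(n,f,c["cx"],c["cy"],c["k1"],T.round(3).tolist())
print(bot.observe(), bot.tcp_to_tips)
E
```

```text
pics
scene 402.5988356348717 322.37731127903 194.95865963652923 0.02540679598380416 [[0.871, 0.331, -0.363, 863.73], [0.491, -0.552, 0.674, -682.36], [0.023, -0.765, -0.643, 718.962], [0.0, 0.0, 0.0, 1.0]]
top 412.5043145618576 325.6838411385935 199.85789333334534 -0.020925631222067517 [[-0.014, -0.989, 0.144, 376.066], [-1.0, 0.011, -0.023, 6.677], [0.021, -0.144, -0.989, 1043.68], [0.0, 0.0, 0.0, 1.0]]
{'clock': 0.1, 'joints': array([ 1.16700190e+00,  4.23795442e-01,  1.63062591e+00, -2.22800813e-05,
        1.08862946e+00, -1.89765101e-02]), 'qd': array([ 0.00217797, -0.00059507, -0.00372123, -0.00027472,  0.00014485,
        0.00168257]), 'effort': array([ 3.38703157e-04, -5.58430588e+01, -2.82446766e+01, -2.38466544e-05,
        2.84848851e-03,  6.47306337e-06]), 'tcp_pos': array([234.37212432, 578.80048812, 206.8992468 ]), 'tool_rot': array([-1.43324885e-04,  1.91218822e-01,  9.81547162e-01, -7.14920547e-04]), 'wrist_force': array([ 0.63429052, -0.09048478,  0.26260764]), 'moment': array([ 0.01001909, -0.02867002, -0.03441202]), 'gripper_force': 0.0, 'gripper_width': 0.9992325333831489} 14.0
```

View pics/top0.png

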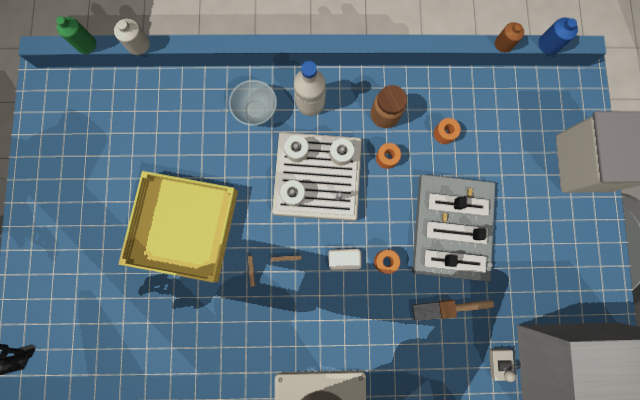

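View pics/scene0.png

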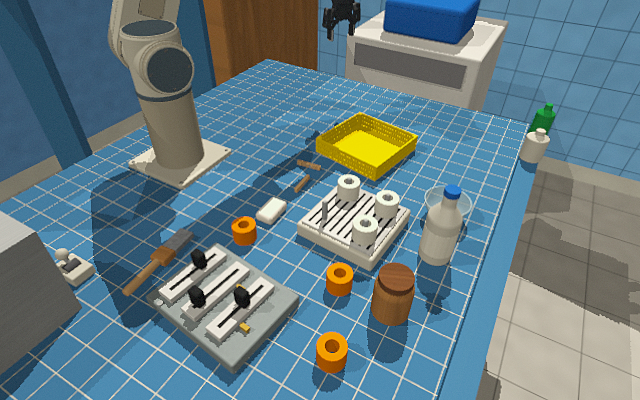

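Top view: white cartridges sit at (297,147), (342,150) and (292,192), with one empty post near (345,195). The orange rings at (388,155), (448,130) and (388,261) are decoys and are not meant. The basket is at (180,225). Slider grips: heat (450,261), timer (479,234), air (460,203). Brass pointers: about (446,217) and (470,192). I'll confirm this in one enlarged crop.

```bash
python3 - <<'E'
from h import *
im=cv2.imread("pics/top0.png"); cv2.imwrite("pics/crop_top.png",cv2.resize(im[120:290,265:505],None,fx=3.3,fy=3.3,interpolation=cv2.INTER_CUBIC))
im=cv2.imread("pics/scene0.png"); cv2.imwrite("pics/crop_sc.png",cv2.resize(im[165:375,140:420],None,fx=2.8,fy=2.8,interpolation=cv2.INTER_CUBIC))
E
```

```text
(no output)
```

View pics/crop_top.png

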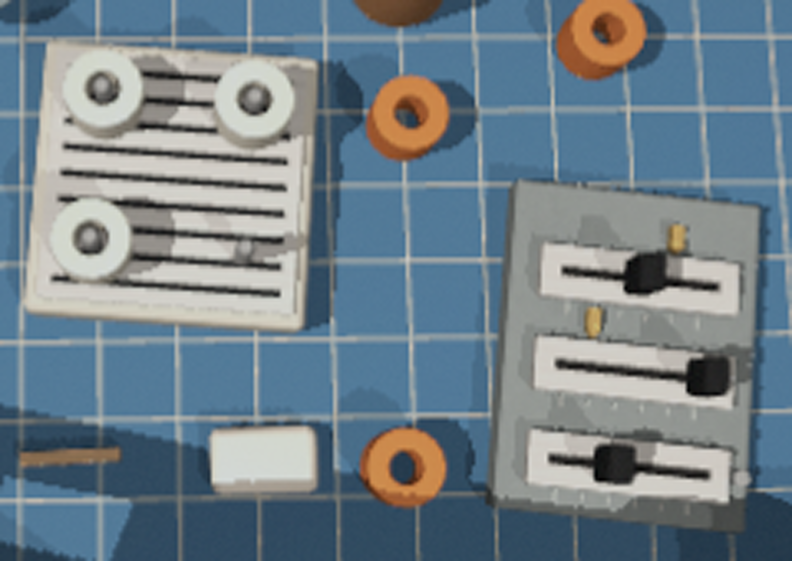

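View pics/crop_sc.png

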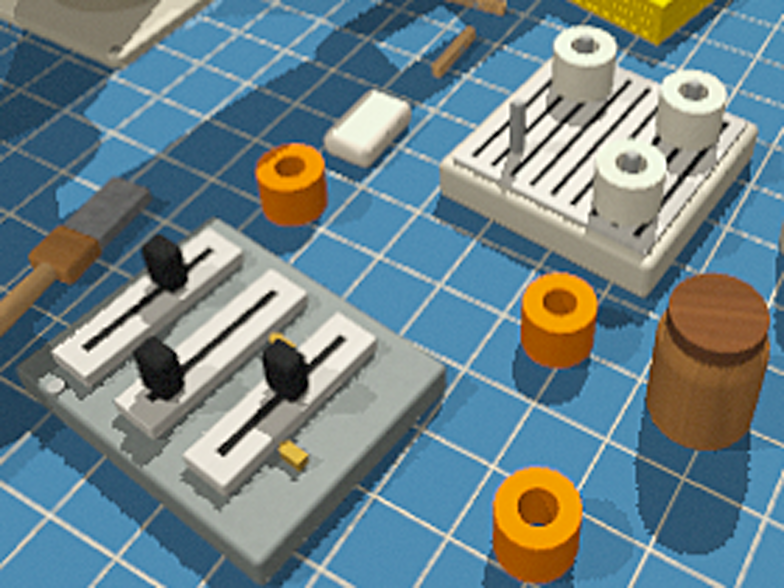

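The crop confirms it: three white cartridges on the far-left, far-right and near-left posts, with the near-right post empty. The off-stud is at the right end of the near row. Next, the measurements.

```bash
cat >> h.py <<'E'
def maskpts(n,m,z):
    vs,us=np.nonzero(m); return np.array([onz(n,u,v,z)[:2] for u,v in zip(us,vs)])
def rect(pts):
    return cv2.minAreaRect(pts.astype(np.float32))
def comps(m,amin):
    k,l,s,c=cv2.connectedComponentsWithStats(m.astype(np.uint8)); 
    return [(l==i,s[i],c[i]) for i in range(1,k) if s[i][4]>=amin]
def roi(m,u0,v0,u1,v1):
    o=np.zeros_like(m); o[v0:v1,u0:u1]=m[v0:v1,u0:u1]; return o
def basket(n="top",im=None):
    im=bot.capture(n) if im is None else im; h=cv2.cvtColor(im,cv2.COLOR_BGR2HSV)
    m=cv2.inRange(h,(22,110,50),(34,255,255))>0; m=cv2.morphologyEx(m.astype(np.uint8),cv2.MORPH_OPEN,np.ones((3,3)))
    c=max(comps(m,200),key=lambda c:c[1][4]); hull=cv2.convexHull(np.argwhere(c[0])[:,::-1].astype(np.int32))[:,0]
    return rect(np.array([onz(n,u,v,50)[:2] for u,v in hull]))
def go(x,y,z,ang=None):
    """print shift fractions to reach world xyz, closing axis at ang deg"""
    s=bot.observe(); from scipy.spatial.transform import Rotation as R
    w,a,b,c=s["tool_rot"]; M=R.from_quat([a,b,c,w]).as_matrix()
    d=M.T@(np.array([x,y,z])-s["tcp_pos"])/1000
    cur=np.degrees(np.arctan2(M[1,1],M[0,1])); r=0 if ang is None else -((ang-cur+90)%180-90)/30
    print("shift",d.round(4),"roll",round(r,3),"cur ang",cur.round(1))
E
python3 - <<'E'
from h import *
im=cv2.imread("pics/top0.png"); h=cv2.cvtColor(im,cv2.COLOR_BGR2HSV)
b=roi((h[...,2]>165)&(h[...,1]<40),415,185,500,278)
for c in comps(b,60): 
    hull=cv2.convexHull(np.argwhere(c[0])[:,::-1].astype(np.int32))[:,0]
    print("rail",c[2].round(1),c[1][4],rect(np.array([onz("top",u,v,44)[:2] for u,v in hull])))
k=roi(h[...,2]<45,415,185,500,278)
k=cv2.morphologyEx(k.astype(np.uint8),cv2.MORPH_OPEN,np.ones((5,5)))
for c in comps(k,30): print("grip",c[2].round(1),c[1],onz("top",*c[2],84).round(1))
y=roi((h[...,0]>12)&(h[...,0]<32)&(h[...,1]>90)&(h[...,2]>90),425,185,490,225)
for c in comps(y,6): print("brass",c[2].round(1),c[1],onz("top",*c[2],38).round(1))
print("basket",basket(im=im),basket("scene",cv2.imread("pics/scene0.png")))
for p in [(103,88),(256,98),(92,239),(246,250)]: print("post",onz("top",p[0]/3.3+265-.35,p[1]/3.3+120-.35,100).round(1))
ws=(h[...,2]>190)&(h[...,1]<45); 
for c in comps(roi(ws,262,125,365,225),20): print("white",c[2].round(1),c[1],onz("top",*c[2],90).round(1))
E
```

```text
rail [457.8 204.8] 644 ((506.6374206542969, -344.5234680175781), (149.23866271972656, 40.409454345703125), 83.1725845336914)
rail [451.  232.1] 642 ((437.2940368652344, -335.4237365722656), (148.05897521972656, 40.08869171142578), 82.9275131225586)
rail [454.2 261.4] 636 ((366.5228576660156, -327.48858642578125), (147.10067749023438, 49.7440299987793), 86.10502624511719)
grip [460.  202.6] [455 197  11  12 120] [ 505.5 -334.4   84. ]
grip [478.7 234. ] [473 229  12  11 124] [ 430.6 -374.2   84. ]
grip [450.5 260.2] [445 255  12  11 122] [ 370.8 -303.7   84. ]
brass [469.4 191.9] [467 188   6   9  34] [ 538.4 -376.2   38. ]
brass [444.2 217.2] [442 213   5   9  37] [ 475.8 -309.    38. ]
basket ((462.1903991699219, 337.1604309082031), (239.82435607910156, 229.98040771484375), 78.80023956298828) ((476.1384582519531, 308.5886535644531), (286.6201171875, 263.669189453125), 78.9767074584961)
post [641.4  52.9 100. ]
post [633.1 -56.2 100. ]
post [532.3  61.  100. ]
post [523.3 -46.9 100. ]
white [308.8 183.3] [ 272  134   86   85 3018] [554.4  23.3  90. ]
white [318.5 137.6] [314 136   9   5  28] [ 6.652e+02 -6.000e-01  9.000e+01]
white [340.1 148.4] [321 138  34  23 385] [638.2 -51.9  90. ]
white [323.3 155. ] [317 153  13   5  46] [622.4 -11.5  90. ]
white [318.3 162.5] [299 160  40   6 149] [6.043e+02 5.000e-01 9.000e+01]
white [326.1 194.9] [317 193  19   5  78] [526.4 -16.9  90. ]
```

```bash
python3 - <<'E'
from h import *
im=cv2.imread("pics/top0.png"); h=cv2.cvtColor(im,cv2.COLOR_BGR2HSV)
hs=cv2.cvtColor(cv2.imread("pics/scene0.png"),cv2.COLOR_BGR2HSV)
a=comps(roi((h[...,0]>105)&(h[...,1]>180)&(h[...,2]>90),295,58,325,82),10)
b=comps(roi((hs[...,0]>105)&(hs[...,1]>180)&(hs[...,2]>90),435,180,470,205),10)
for c in a: print("cap top",c[2],c[1],onz("top",*c[2],192).round())
for c in b: print("cap scene",c[2],c[1],onz("scene",*c[2],192).round())
print("jar",onz("top",392,97,110).round(), "bowl",onz("top",253,104,50).round())
cv2.imwrite("pics/c2.png",cv2.resize(im[55:170,200:420],None,fx=3.5,fy=3.5,interpolation=cv2.INTER_CUBIC))
go(500,250,215,83); print(bot.observe()["tcp_pos"])
E
```

```text
cap scene [450.925 194.75 ] [444 188  17  11  80] [793.   6. 192.]
jar [ 758. -177.  110.] bowl [766. 163.  50.]
shift [-0.3696 -0.2051 -0.0078] roll -0.502 cur ang 68.0
[234.37212432 578.80048812 206.8992468 ]
```

Call:
move_arm:
  motion:
    - [[1, -0.37, -0.205, -0.008, -0.5], [1, -0.37, -0.205, -0.008, -0.5], [1, -0.37, -0.205, -0.008, -0.5], [1, -0.37, -0.205, -0.008, -0.5], [1, -0.37, -0.205, -0.008, -0.5], [1, -0.37, -0.205, -0.008, -0.5], [1, -0.37, -0.205, -0.008, -0.5], [1, -0.37, -0.205, -0.008, -0.5]]
  newtons: 30

```text
clock: 1.1
tcp_pos: [502.3, 247.8, 215.4]
tool_rot: [0.0, 0.064, 0.998, -0.0]
wrist_force: [-0.7, 0.1, 0.2]
gripper_width: 0.997
gripper_force: 0.0
```

```bash
python3 - <<'E'
from h import *
go(370,-310,140,83); s=bot.observe();print(s["tcp_pos"],s["clock"],s["wrist_force"])
E
```

```text
shift [ 0.0603 -0.57    0.0756] roll -0.01 cur ang 82.7
[502.26712024 247.75677249 215.39451342] 1.1 [-0.65589873  0.11356754  0.16378225]
```

Call:
move_arm:
  motion:
    - [[1, 0.04, -0.3, 0, 0], [1, 0.04, -0.3, 0, 0], [1, 0.04, -0.3, 0, 0], [1, 0.04, -0.3, 0, 0], [1, 0.06, -0.57, 0.075, 0], [1, 0.06, -0.57, 0.075, 0], [1, 0.06, -0.57, 0.075, 0], [1, 0.06, -0.57, 0.075, 0]]

```text
clock: 2.1
tcp_pos: [387.0, -230.8, 158.8]
tool_rot: [0.0, 0.061, 0.998, 0.0]
wrist_force: [0.9, 0.7, 0.3]
gripper_width: 1.002
gripper_force: 0.0
```

Call:
move_arm:
  motion:
    - [[1, 0, 0, 0, 0], [1, 0, 0, 0, 0], [1, 0, 0, 0, 0]]

```text
clock: 2.48
tcp_pos: [387.9, -228.4, 159.3]
tool_rot: [0.0, 0.06, 0.998, 0.0]
wrist_force: [-0.1, -0.7, -0.3]
gripper_width: 1.001
gripper_force: 0.0
```

```bash
python3 - <<'E'
from h import *
go(370,-310,64,83); s=bot.observe();print(s["tcp_pos"],s["clock"],s["wrist_force"])
E
```

```text
shift [ 0.0079 -0.0832  0.0953] roll 0.003 cur ang 83.1
[ 387.87942762 -228.39124751  159.30668088] 2.475 [-0.07545458 -0.66023462 -0.2554092 ]
```

Call:
move_arm:
  motion:
    - [[1, 0.008, -0.083, 0, 0], [1, 0.008, -0.083, 0, 0], [1, 0.008, -0.083, 0.03, 0], [1, 0.008, -0.083, 0.06, 0], [1, 0.008, -0.083, 0.095, 0], [1, 0.008, -0.083, 0.095, 0]]

```text
clock: 3.22
tcp_pos: [368.7, -308.8, 62.7]
tool_rot: [-0.002, 0.06, 0.998, 0.001]
wrist_force: [0.2, 0.5, 0.3]
gripper_width: 0.999
gripper_force: 0.0
```

Call:
move_arm:
  motion:
    - [[0.15, 0, 0, 0, 0], [0.15, 0, 0, 0, 0], [0.15, 0, 0, 0, 0], [0.15, 0, 0, 0, 0], [0.15, 0, 0, 0, 0], [0.15, 0, 0, 0, 0]]
  newtons: 20

```text
clock: 3.98
tcp_pos: [369.3, -311.3, 64.2]
tool_rot: [0.0, 0.062, 0.998, -0.0]
wrist_force: [-0.2, -0.1, 0.3]
gripper_width: 0.148
gripper_force: 0.0
```

```bash
python3 - <<'E'
from h import *
a=snap("scene","s1"); b=snap("top","t1")
A=cv2.resize(a[200:360,130:330],(500,400),interpolation=cv2.INTER_CUBIC);B=cv2.resize(b[180:290,405:505],(300,330),interpolation=cv2.INTER_CUBIC)
o=np.zeros((400,800,3),np.uint8);o[:,:500]=A;o[:330,500:]=B;cv2.imwrite("pics/v1.png",o)
E
```

```text
(no output)
```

View pics/v1.png

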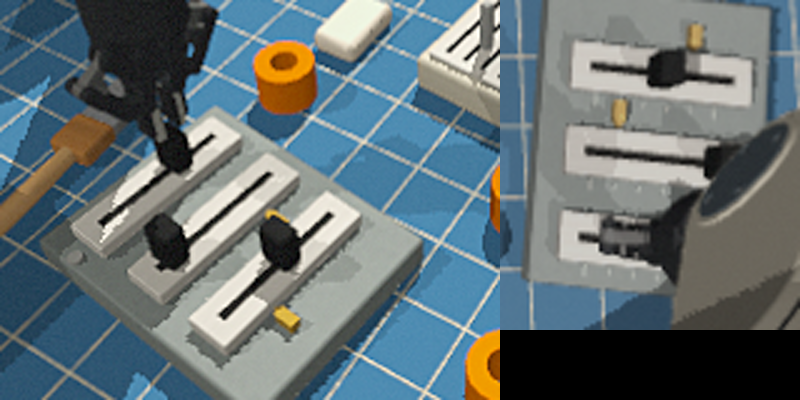

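The scene crop shows the fingers around the heat grip at about (175,150), but no grip force yet. I'll close further.

Call:
move_arm:
  motion:
    - [[0, 0, 0, 0, 0], [0, 0, 0, 0, 0], [0, 0, 0, 0, 0]]
  newtons: 20

```text
clock: 4.45
tcp_pos: [369.3, -311.2, 64.1]
tool_rot: [-0.0, 0.061, 0.998, 0.0]
wrist_force: [-0.6, 0.8, 1.2]
gripper_width: 0.0
gripper_force: 0.0
```

```bash
python3 - <<'E'
from h import *
for nm,p in dict(heat=(163,262),timer=(158,367),air=(286,368)).items(): print(nm,onz("scene",p[0]/2.8+140,p[1]/2.8+165,64).round(1))
for nm,p in dict(heat=(450.5,260.2),timer=(478.7,234),air=(460,202.6)).items(): print(nm,onz("top",*p,64).round(1))
print(proj("scene",[369,-311,50]),proj("top",[369,-311,50]),proj("scene",[369,-311,84]))
im=snap("scene","s2"); o=proj("scene",[369,-311,60]); u,v=o.astype(int)
A=cv2.resize(im[v-60:v+30,u-60:u+60],(800,600),interpolation=cv2.INTER_CUBIC); cv2.imwrite("pics/v2.png",A)
E
```

```text
heat [ 372.1 -312.    64. ]
timer [ 434.6 -384.5   64. ]
air [ 510.7 -341.4   64. ]
heat [ 370.6 -310.3   64. ]
timer [ 431.7 -382.2   64. ]
air [ 508.2 -341.4   64. ]
[198.56844914 262.06463053] [448.97201496 260.86882572] [195.72103258 251.2803585 ]
```

View pics/v2.png

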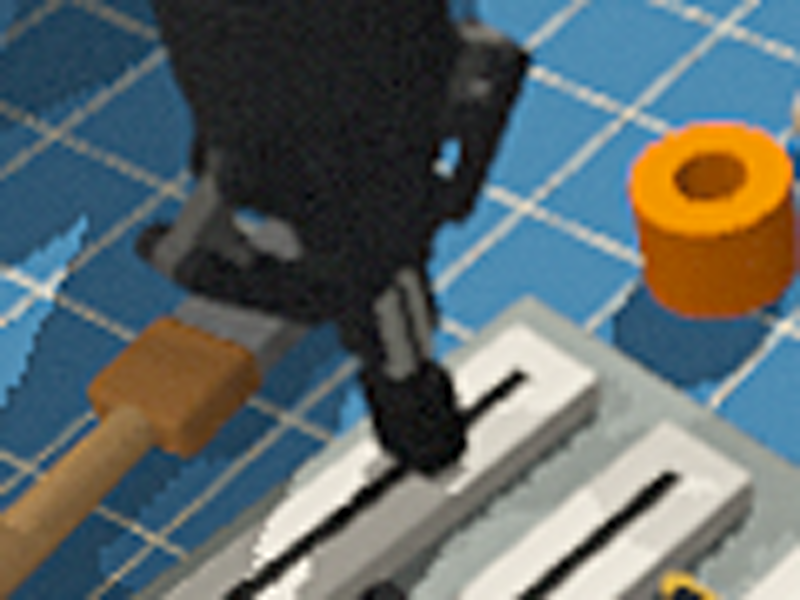

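The fingers look to be in line with the grip, but the reading says fully shut. I'll move 30 mm towards the off end and compare.

Call:
move_arm:
  motion:
    - [[0, 0, -0.015, 0, 0], [0, 0, -0.03, 0, 0], [0, 0, -0.03, 0, 0]]

```text
clock: 4.88
tcp_pos: [365.7, -342.8, 64.2]
tool_rot: [0.0, 0.062, 0.998, -0.0]
wrist_force: [0.6, 0.4, 0.1]
gripper_width: -0.001
gripper_force: 0.0
```

```bash
python3 - <<'E'
from h import *
a=snap("scene","s3"); b=snap("top","t3")
A=cv2.resize(a[200:320,130:250],(480,480),interpolation=cv2.INTER_CUBIC);B=cv2.resize(b[180:285,415:485],(320,480),interpolation=cv2.INTER_CUBIC)
cv2.imwrite("pics/v3.png",np.hstack([A,B]))
E
```

```text
(no output)
```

View pics/v3.png

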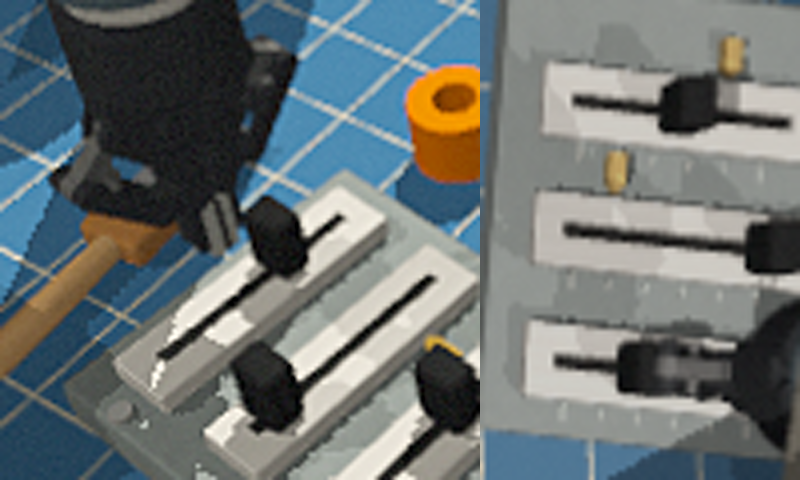

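```bash
python3 - <<'E'
from h import *
def tri(a,b):
    o1,d1=ray("scene",*a);o2,d2=ray("top",*b);d1/=np.linalg.norm(d1);d2/=np.linalg.norm(d2)
    s,t=np.linalg.lstsq(np.c_[d1,-d2],o2-o1,rcond=None)[0];p,q=o1+s*d1,o2+t*d2;return ((p+q)/2).round(1),np.linalg.norm(p-q).round(1)
print(tri((184,262),(461,260)))
for z in(50,64,84,100): print(z,proj("scene",[365.7,-342.8,z]).round(1),proj("top",[365.7,-342.8,z]).round(1))
print("grip top tri",tri((130+272/4,200+222/4),(415+(645-480)/4.57,180+367/4.57)))
E
```

```text
(array([ 366.5, -336.1,   74.1]), np.float64(11.6))
50 [186.6 271.6] [462.1 262. ]
64 [185.3 267.3] [464.2 262.1]
84 [183.4 260.8] [467.2 262.1]
100 [181.8 255.6] [469.7 262.1]
grip top tri (array([ 370.5, -309.5,   70.3]), np.float64(0.3))
```

```bash
python3 - <<'E'
from h import *
def mk(n,f,u0,v0,w,hh,S):
    im=cv2.resize(cv2.imread(f)[v0:v0+hh,u0:u0+w],None,fx=S,fy=S,interpolation=cv2.INTER_CUBIC); im=cv2.convertScaleAbs(im,alpha=1.6,beta=25)
    for z,c in((50,(0,0,255)),(64,(0,255,0)),(84,(0,255,255)),(118,(255,0,255))):
        p=(proj(n,[365.7,-342.8,z])-[u0,v0]+.5)*S; cv2.circle(im,tuple(int(x) for x in p),4,c,1)
    return im
cv2.imwrite("pics/v4.png",np.hstack([mk("scene","pics/s3.png",145,215,60,70,8),mk("top","pics/t3.png",440,235,40,70,8)]))
E
```

```text
(no output)
```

View pics/v4.png

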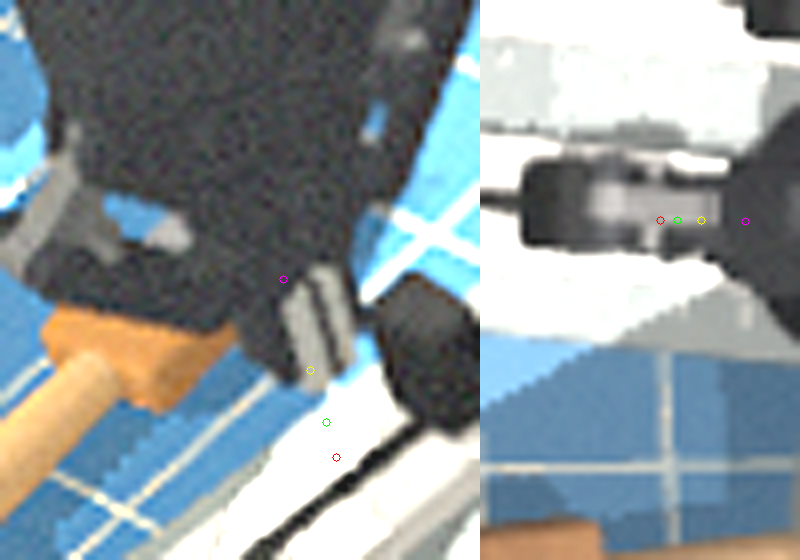

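The scene overlay puts the shut fingertips about 30 mm higher than the tool reading implies: they end near z≈77–84, not 50. I'll check by descending carefully over the bare rail.

Call:
move_arm:
  motion:
    - [[0, 0, 0, 0.003, 0], [0, 0, 0, 0.007, 0], [0, 0, 0, 0.007, 0]]

```text
clock: 5.35
tcp_pos: [365.4, -340.5, 56.7]
tool_rot: [-0.0, 0.061, 0.998, 0.0]
wrist_force: [-0.3, -0.7, 0.3]
gripper_width: -0.0
gripper_force: 0.0
```

Call:
move_arm:
  motion:
    - [[0, 0, 0, 0.003, 0], [0, 0, 0, 0.006, 0], [0, 0, 0, 0.006, 0]]

```text
clock: 5.72
tcp_pos: [365.5, -340.9, 50.9]
tool_rot: [-0.0, 0.061, 0.998, 0.0]
wrist_force: [-0.2, -0.6, 0.5]
gripper_width: -0.003
gripper_force: 0.0
```

Call:
move_arm:
  motion:
    - [[0, 0, 0, 0.005, 0], [0, 0, 0, 0.01, 0], [0, 0, 0, 0.012, 0], [0, 0, 0, 0.012, 0]]

```text
clock: 6.22
tcp_pos: [365.5, -340.9, 38.9]
tool_rot: [-0.0, 0.061, 0.998, 0.0]
wrist_force: [0.0, 0.4, -0.9]
gripper_width: -0.002
gripper_force: 0.0
```

Call:
move_arm:
  motion:
    - [[0, 0, 0, 0.002, 0], [0, 0, 0, 0.004, 0], [0, 0, 0, 0.004, 0]]

```text
clock: 6.6
tcp_pos: [365.6, -340.9, 35.0]
tool_rot: [-0.0, 0.061, 0.998, 0.0]
wrist_force: [0.1, -0.0, -0.1]
gripper_width: -0.002
gripper_force: 0.0
```

Call:
move_arm:
  motion:
    - [[0, 0, 0, 0.002, 0], [0, 0, 0, 0.003, 0], [0, 0, 0, 0.003, 0]]

```text
clock: 6.98
tcp_pos: [365.6, -341.0, 32.1]
tool_rot: [-0.0, 0.061, 0.998, 0.0]
wrist_force: [0.2, 0.4, 0.4]
gripper_width: -0.002
gripper_force: 0.0
```

Call:
move_arm:
  motion:
    - [[0, 0, 0, 0.002, 0], [0, 0, 0, 0.003, 0], [0, 0, 0, 0.003, 0]]

```text
clock: 7.35
tcp_pos: [365.6, -340.9, 29.0]
tool_rot: [-0.0, 0.061, 0.998, 0.0]
wrist_force: [-0.7, 0.3, -0.5]
gripper_width: 0.0
gripper_force: 0.0
```

Call:
move_arm:
  motion:
    - [[0, 0, 0, 0.002, 0], [0, 0, 0, 0.003, 0], [0, 0, 0, 0.003, 0]]

```text
clock: 7.72
tcp_pos: [365.6, -341.0, 26.0]
tool_rot: [-0.0, 0.061, 0.998, 0.0]
wrist_force: [-0.6, 0.8, 0.3]
gripper_width: -0.003
gripper_force: 0.0
```

```bash
python3 - <<'E'
from h import *
b=cv2.imread("pics/s3.png"); a=snap("scene","s5")
z=bot.observe()["tcp_pos"]; print(z)
def mk(im):
    u0,v0,S=145,225,8
    im=cv2.resize(im[v0:v0+70,u0:u0+98],None,fx=S,fy=S,interpolation=cv2.INTER_CUBIC); im=cv2.convertScaleAbs(im,alpha=1.6,beta=25)
    for h,c in((44,(0,0,255)),(64,(0,255,0)),(84,(0,255,255))):
        p=(proj("scene",[z[0],z[1],h])-[u0,v0]+.5)*S; cv2.circle(im,tuple(int(x) for x in p),4,c,1)
    return im
cv2.imwrite("pics/v5.png",mk(a))
E
```

```text
[ 365.62596001 -340.98303493   26.06795512]
```

View pics/v5.png

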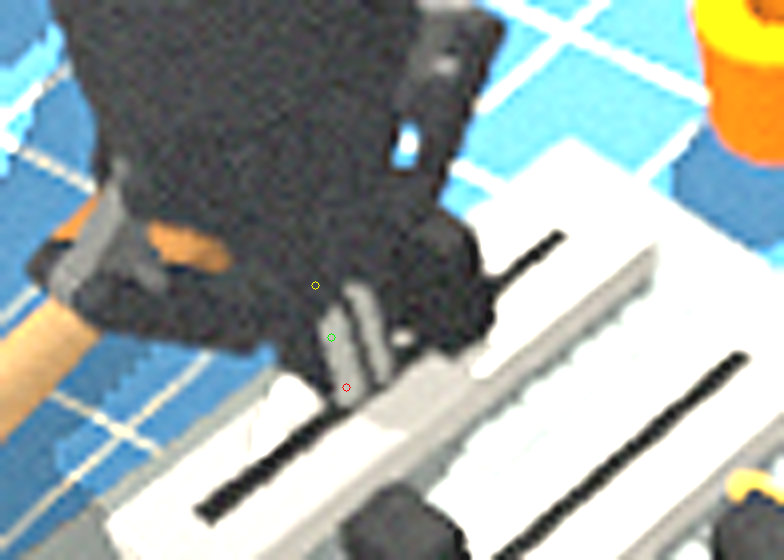

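Now the shut tips are just above the rail (z≈44) at reported z=26. So tips ≈ reported z + 16 mm, and I'll work with that offset from here.

Call:
move_arm:
  motion:
    - [[0, 0, 0, -0.04, 0], [0, 0, 0, -0.065, 0], [1, 0, 0.03, -0.065, 0], [1, 0, 0.03, -0.065, 0], [1, 0, 0.03, -0.065, 0], [1, 0, 0.03, -0.065, 0], [1, 0, 0.03, -0.03, 0], [1, 0, 0.03, -0.007, 0]]

```text
clock: 8.78
tcp_pos: [369.1, -311.6, 32.0]
tool_rot: [-0.0, 0.062, 0.998, 0.0]
wrist_force: [-0.3, 0.0, -0.8]
gripper_width: 1.0
gripper_force: 0.0
```

Call:
move_arm:
  motion:
    - [[0, 0, 0, 0, 0], [0, 0, 0, 0, 0], [0, 0, 0, 0, 0], [0, 0, 0, 0, 0], [0, 0, 0, 0, 0], [0, 0, 0, 0, 0]]
  newtons: 20

```text
clock: 9.52
tcp_pos: [369.8, -311.8, 34.0]
tool_rot: [0.001, 0.061, 0.998, -0.001]
wrist_force: [-0.2, -0.6, 7.6]
gripper_width: 0.228
gripper_force: 26.1
```

Call:
move_arm:
  motion:
    - [[0, 0, -0.01, -0.003, 0], [0, 0, -0.03, -0.003, 0], [0, 0, -0.05, -0.003, 0], [0, 0, -0.06, -0.003, 0], [0, 0, -0.064, -0.003, 0], [0, 0, -0.064, -0.003, 0]]

```text
clock: 10.28
tcp_pos: [361.6, -374.8, 35.1]
tool_rot: [0.0, 0.062, 0.998, 0.0]
wrist_force: [5.6, -1.9, -18.2]
gripper_width: 0.225
gripper_force: 22.9
```

Call:
move_arm:
  motion:
    - [[0, 0, -0.002, 0.001, 0], [0, 0, -0.004, 0.001, 0], [0, 0, -0.004, 0.001, 0]]

```text
clock: 10.65
tcp_pos: [361.1, -378.8, 35.0]
tool_rot: [0.0, 0.061, 0.998, -0.0]
wrist_force: [4.5, -0.6, -8.7]
gripper_width: 0.231
gripper_force: 24.1
```

Call:
move_arm:
  motion:
    - [[0, 0, -0.002, 0, 0], [0, 0, -0.004, 0, 0], [0, 0, -0.004, 0, 0]]

```text
clock: 11.02
tcp_pos: [360.8, -379.7, 35.0]
tool_rot: [-0.0, 0.062, 0.998, 0.002]
wrist_force: [12.3, 14.6, -2.4]
gripper_width: 0.228
gripper_force: 25.0
```

Call:
move_arm:
  motion:
    - [[0.6, 0, 0.003, 0, 0], [0.6, 0, 0.003, 0, 0], [1, 0, 0.003, -0.03, 0], [1, 0, 0.003, -0.07, 0], [1, 0, 0.003, -0.07, 0], [1, 0, 0.003, -0.07, 0]]

```text
clock: 11.78
tcp_pos: [360.5, -379.9, 105.1]
tool_rot: [0.0, 0.062, 0.998, -0.0]
wrist_force: [-0.2, 1.0, 0.7]
gripper_width: 0.999
gripper_force: 0.0
```

```bash
python3 - <<'E'
from h import *
go(508.5,-343,36,83); s=bot.observe();print(s["tcp_pos"],s["clock"],s["wrist_force"])
E
```

```text
shift [-0.1423  0.0548  0.0691] roll -0.002 cur ang 82.9
[ 360.49940992 -379.87858456  105.13527236] 11.775 [-0.18875983  0.95997864  0.70944831]
```

Call:
move_arm:
  motion:
    - [[1, -0.06, 0.03, 0, 0], [1, -0.142, 0.055, 0, 0], [1, -0.142, 0.055, 0, 0], [1, -0.142, 0.055, 0.03, 0], [1, -0.142, 0.055, 0.069, 0], [1, -0.142, 0.055, 0.069, 0]]

```text
clock: 12.52
tcp_pos: [505.5, -340.5, 32.1]
tool_rot: [-0.004, 0.061, 0.998, 0.002]
wrist_force: [-0.0, 0.6, -0.1]
gripper_width: 1.002
gripper_force: 0.0
```

Call:
move_arm:
  motion:
    - [[0, 0, 0, 0, 0], [0, 0, 0, 0, 0], [0, 0, 0, 0, 0], [0, 0, 0, 0, 0], [0, 0, 0, 0, 0], [0, 0, 0, 0, 0]]
  newtons: 20

```text
clock: 13.28
tcp_pos: [509.0, -343.0, 37.2]
tool_rot: [0.001, 0.061, 0.998, -0.0]
wrist_force: [-1.0, 0.4, 6.9]
gripper_width: 0.227
gripper_force: 25.5
```

Call:
move_arm:
  motion:
    - [[0, 0, 0.01, 0, 0], [0, 0, 0.025, 0, 0], [0, 0, 0.038, 0, 0], [0, 0, 0.044, 0, 0], [0, 0, 0.044, 0, 0]]

```text
clock: 13.9
tcp_pos: [514.4, -298.6, 37.2]
tool_rot: [0.0, 0.061, 0.998, -0.0]
wrist_force: [-1.7, 2.2, 7.6]
gripper_width: 0.233
gripper_force: 25.7
```

Call:
move_arm:
  motion:
    - [[0, 0, 0.002, 0, 0], [0, 0, 0.004, 0, 0], [0, 0, 0.004, 0, 0]]

```text
clock: 14.28
tcp_pos: [514.6, -297.1, 37.2]
tool_rot: [0.001, 0.061, 0.998, -0.002]
wrist_force: [-4.9, -9.2, 5.5]
gripper_width: 0.226
gripper_force: 25.4
```

Call:
move_arm:
  motion:
    - [[0.6, 0, -0.002, 0, 0], [0.6, 0, -0.002, 0, 0], [1, 0, -0.002, -0.03, 0], [1, 0, -0.002, -0.09, 0], [1, 0, -0.002, -0.09, 0], [1, 0, -0.002, -0.09, 0]]

```text
clock: 15.02
tcp_pos: [514.0, -296.5, 125.9]
tool_rot: [-0.0, 0.061, 0.998, 0.0]
wrist_force: [-0.2, 0.2, -0.1]
gripper_width: 0.998
gripper_force: 0.0
```

```bash
python3 - <<'E'
from h import *
go(532,61,130,85.6); s=bot.observe();print(s["tcp_pos"],s["clock"],s["wrist_force"])
E
```

```text
shift [ 0.0259  0.357  -0.004 ] roll -0.088 cur ang 83.0
[ 513.95650315 -296.45784744  125.9005079 ] 15.025 [-0.1903924   0.18505262 -0.05105806]
```

Call:
move_arm:
  motion:
    - [[1, 0.026, 0.357, -0.004, -0.09], [1, 0.026, 0.357, -0.004, -0.09], [1, 0.026, 0.357, -0.004, -0.09], [1, 0.026, 0.357, -0.004, -0.09], [1, 0.026, 0.357, -0.004, -0.09], [1, 0.026, 0.357, -0.004, -0.09], [1, 0.026, 0.357, -0.004, -0.09], [1, 0.026, 0.357, -0.004, -0.09]]

```text
clock: 16.02
tcp_pos: [531.1, 60.5, 128.8]
tool_rot: [-0.001, 0.038, 0.999, -0.0]
wrist_force: [0.5, 0.5, 0.2]
gripper_width: 0.998
gripper_force: 0.0
```

```bash
python3 - <<'E'
from h import *
a=snap("scene","s6"); b=snap("top","t6")
print("basket",basket(im=b))
go(532,61,30,85.6); s=bot.observe();print(s["tcp_pos"],s["wrist_force"])
u,v=proj("scene",[532,61,90]).astype(int)
A=cv2.resize(a[v-60:v+40,u-60:u+60],(600,500),interpolation=cv2.INTER_CUBIC)
for z in(45,90,150):
    p=(proj("scene",[532,61,z])-[u-60,v-60]+.5)*5; cv2.circle(A,tuple(int(x) for x in p),4,(0,0,255),1)
B=cv2.resize(b[185:275,420:500],None,fx=2.5,fy=2.5); o=np.zeros((500,800,3),np.uint8); o[:,:600]=A; o[:225,600:]=B; cv2.imwrite("pics/v6.png",o)
E
```

```text
basket ((462.98748779296875, 341.07989501953125), (232.091796875, 229.86549377441406), 78.76898956298828)
shift [-0.0005  0.0015  0.0993] roll -0.0 cur ang 85.6
[531.55806569  59.61318235 129.31965524] [-0.28685234  0.96169489 -0.47893092]
```

View pics/v6.png

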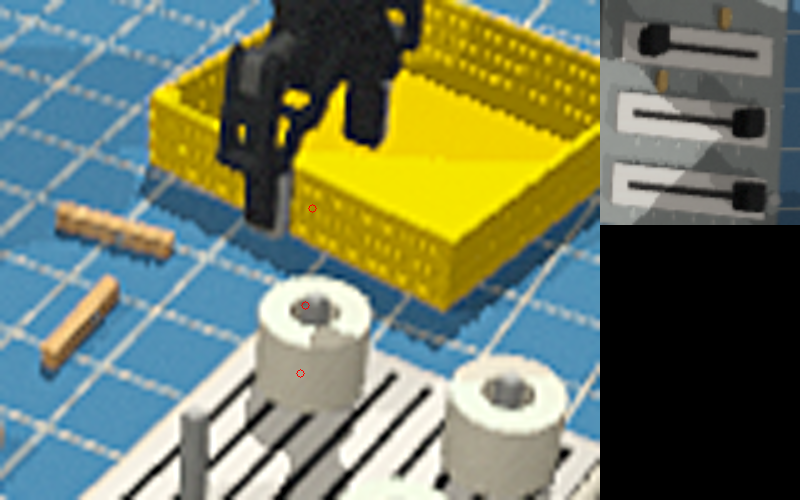

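Heat is at the right stop and air at the left stop, seen in the top inset. The cartridge is under the open gripper, so I'll descend and grip.

Call:
move_arm:
  motion:
    - [[1, 0, 0.001, 0.04, 0], [1, 0, 0.001, 0.08, 0], [1, 0, 0.001, 0.099, 0], [1, 0, 0.001, 0.099, 0], [0, 0, 0.001, 0.099, 0], [0, 0, 0.001, 0.099, 0], [0, 0, 0.001, 0.099, 0], [0, 0, 0.001, 0.099, 0]]
  newtons: 40

```text
clock: 17.12
tcp_pos: [533.1, 61.3, 32.5]
tool_rot: [0.001, 0.038, 0.999, -0.0]
wrist_force: [-0.9, -3.7, 7.2]
gripper_width: 0.675
gripper_force: 42.9
```

Call:
move_arm:
  motion:
    - [[0, 0, 0, 0, 0], [0, 0, 0, -0.01, 0], [0, 0, 0, -0.03, 0], [0, 0, 0, -0.06, 0], [0, 0, 0, -0.1, 0], [0, 0, 0, -0.1, 0]]

```text
clock: 17.88
tcp_pos: [534.7, 62.0, 134.7]
tool_rot: [0.003, 0.038, 0.999, 0.001]
wrist_force: [-0.1, 0.0, -0.9]
gripper_width: 0.673
gripper_force: 43.0
```

```bash
python3 - <<'E'
from h import *
print("basket",basket()); s=bot.observe();print(s["tcp_pos"],s["wrist_force"],s["gripper_width"])
# basket frame: centre, axis angle 78.8 -> unit vector
(c,_,a)=basket(); a=a if a>45 else a+90; v=np.array([np.cos(np.radians(a)),np.sin(np.radians(a))]); u=np.array([v[1],-v[0]])
for k in(-70,0,70): print(k,(np.array(c)+k*u).round(1))
go(*(np.array(c)-70*u),130,a)
E
```

```text
basket ((463.4813537597656, 343.0609130859375), (227.7621307373047, 230.01036071777344), 78.91861724853516)
[533.31721923  61.81594485 132.94502588] [ 0.04706384  0.15596587 -1.10364172] 0.673968329754094
-70 [394.7 356.3]
0 [463.4 342.8]
70 [532.1 329.4]
shift [0.1594 0.2833 0.0015] roll 0.225 cur ang 85.7
```

Call:
move_arm:
  motion:
    - [[0, 0.16, 0.283, 0, 0.22], [0, 0.16, 0.283, 0, 0.22], [0, 0.16, 0.283, 0, 0.22], [0, 0.16, 0.283, 0, 0.22], [0, 0.16, 0.283, 0, 0.22], [0, 0.16, 0.283, 0, 0.22], [0, 0.16, 0.283, 0, 0.22], [0, 0.16, 0.283, 0, 0.22]]

```text
clock: 18.98
tcp_pos: [394.3, 354.4, 130.5]
tool_rot: [-0.0, 0.096, 0.995, -0.001]
wrist_force: [1.0, -0.7, -1.0]
gripper_width: 0.678
gripper_force: 43.2
```

```bash
python3 - <<'E'
from h import *
print("basket",basket()); s=bot.observe();print(s["tcp_pos"],s["wrist_force"],s["gripper_width"])
go(394.7,356.3,-5,78.9)
E
```

```text
basket ((462.18701171875, 337.1430969238281), (240.02310180664062, 229.98040771484375), 78.80022430419922)
[394.54775247 354.34523359 130.6648805 ] [-0.29081974 -0.54285808 -0.40205558] 0.673691040842174
shift [1.000e-04 2.100e-03 1.357e-01] roll 0.002 cur ang 79.0
```

Call:
move_arm:
  motion:
    - [[0, 0, 0.002, 0.05, 0], [0, 0, 0.002, 0.1, 0], [0, 0, 0.002, 0.125, 0], [0, 0, 0.002, 0.133, 0], [0, 0, 0.002, 0.135, 0], [0, 0, 0.002, 0.135, 0]]

```text
clock: 19.77
tcp_pos: [395.4, 358.2, -2.9]
tool_rot: [0.001, 0.096, 0.995, 0.001]
wrist_force: [1.1, 0.3, -0.7]
gripper_width: 0.678
gripper_force: 43.2
```

Call:
move_arm:
  motion:
    - [[0, 0, 0, 0.002, 0], [0, 0, 0, 0.003, 0], [1, 0, 0, 0.003, 0], [1, 0, 0, 0.003, 0], [1, 0, 0, 0.003, 0], [1, 0, 0, -0.03, 0], [1, 0, 0, -0.09, 0], [1, 0, 0, -0.135, 0]]

```text
clock: 20.78
tcp_pos: [394.8, 358.1, 133.1]
tool_rot: [0.0, 0.095, 0.995, 0.0]
wrist_force: [0.2, 0.3, 0.1]
gripper_width: 1.001
gripper_force: 0.0
```

```bash
python3 - <<'E'
from h import *
s=bot.observe();print(s["tcp_pos"],s["wrist_force"],s["gripper_width"])
go(641,53,130,85.6)
E
```

```text
[394.76914372 358.06828311 133.13220652] [0.17097371 0.30374676 0.11947718] 1.0011313885705053
shift [-0.2997 -0.2528  0.0031] roll -0.218 cur ang 79.1
```

Call:
move_arm:
  motion:
    - [[1, -0.3, -0.253, 0, -0.22], [1, -0.3, -0.253, 0, -0.22], [1, -0.3, -0.253, 0, -0.22], [1, -0.3, -0.253, 0, -0.22], [1, -0.3, -0.253, 0, -0.22], [1, -0.3, -0.253, 0, -0.22], [1, -0.3, -0.253, 0, -0.22], [1, -0.3, -0.253, 0, -0.22]]

```text
clock: 21.78
tcp_pos: [641.0, 51.8, 130.7]
tool_rot: [-0.0, 0.039, 0.999, 0.0]
wrist_force: [-0.0, 0.5, -0.6]
gripper_width: 1.0
gripper_force: 0.0
```

```bash
cat >> h.py <<'E'
def inb(im):
    h=cv2.cvtColor(im,cv2.COLOR_BGR2HSV); m=roi((h[...,1]<80)&(h[...,2]>110),130,175,240,275)
    m=cv2.morphologyEx(m.astype(np.uint8),cv2.MORPH_OPEN,np.ones((3,3)))
    for c in comps(m,50): print(" in basket",c[2].round(1),c[1],onz("top",*c[2],48).round(1))
E
python3 - <<'E'
from h import *
b=snap("top","t7");print(basket(im=b)); inb(b)
s=bot.observe();print(s["tcp_pos"])
go(641,53,30,85.6)
E
```

```text
((467.71014404296875, 364.65411376953125), (184.22142028808594, 229.8921356201172), 78.6405029296875)
 in basket [221.3 231.6] [ 192  175   48  100 3432] [446.6 235.3  48. ]
 in basket [168.8 253.2] [157 242  24  24 389] [396.5 359.1  48. ]
[640.10327334  52.91294206 130.68072697]
shift [-1.000e-03  1.000e-04  1.007e-01] roll 0.001 cur ang 85.6
```

Call:
move_arm:
  motion:
    - [[1, 0, 0, 0.04, 0], [1, 0, 0, 0.08, 0], [1, 0, 0, 0.1, 0], [1, 0, 0, 0.1, 0], [0, 0, 0, 0.1, 0], [0, 0, 0, 0.1, 0], [0, 0, 0, 0.1, 0], [0, 0, 0, 0.1, 0]]
  newtons: 40

```text
clock: 22.82
tcp_pos: [642.4, 52.7, 33.2]
tool_rot: [0.002, 0.038, 0.999, 0.0]
wrist_force: [-1.3, 1.6, 6.3]
gripper_width: 0.666
gripper_force: 43.1
```

Call:
move_arm:
  motion:
    - [[0, 0, 0, 0, 0], [0, 0, 0, -0.01, 0], [0, 0, 0, -0.03, 0], [0, 0, 0, -0.06, 0], [0, 0, 0, -0.1, 0], [0, 0, 0, -0.1, 0]]

```text
clock: 23.58
tcp_pos: [643.9, 52.6, 136.2]
tool_rot: [0.004, 0.038, 0.999, 0.0]
wrist_force: [0.7, 0.6, -0.6]
gripper_width: 0.667
gripper_force: 42.9
```

```bash
python3 - <<'E'
from h import *
b=snap("top","t8");print(basket(im=b)); inb(b)
s=bot.observe();print(s["tcp_pos"],s["wrist_force"],s["gripper_width"])
go(463.5,343,130,78.8)
E
```

```text
((468.08172607421875, 366.17535400390625), (181.2476806640625, 229.97555541992188), 78.54695892333984)
 in basket [221.  231.3] [ 192  175   48  100 3501] [447.3 236.   48. ]
 in basket [168.8 253.3] [157 242  24  24 389] [396.4 359.1  48. ]
[642.45828376  52.52020505 134.00804842] [ 0.19986711 -0.39387719 -1.41724123] 0.6630611918086274
shift [0.2005 0.276  0.0033] roll 0.228 cur ang 85.6
```

Call:
move_arm:
  motion:
    - [[0, 0.2, 0.276, 0, 0.23], [0, 0.2, 0.276, 0, 0.23], [0, 0.2, 0.276, 0, 0.23], [0, 0.2, 0.276, 0, 0.23], [0, 0.2, 0.276, 0, 0.23], [0, 0.2, 0.276, 0, 0.23], [0, 0.2, 0.276, 0, 0.23], [0, 0.2, 0.276, 0, 0.23]]

```text
clock: 24.62
tcp_pos: [462.4, 342.1, 130.6]
tool_rot: [-0.0, 0.098, 0.995, -0.001]
wrist_force: [0.1, -0.9, -0.5]
gripper_width: 0.665
gripper_force: 43.0
```

```bash
python3 - <<'E'
from h import *
print(basket("scene"))
s=bot.observe();print(s["tcp_pos"],s["wrist_force"],s["gripper_width"])
go(464.5,343.5,-6,78.8)
E
```

```text
((477.13519287109375, 308.50762939453125), (286.12091064453125, 261.9333190917969), 78.69458770751953)
[462.77530078 341.81251628 130.75665987] [ 0.08452699 -0.41470225 -0.53226693] 0.6644347105412809
shift [-0.0014  0.0021  0.1368] roll -0.003 cur ang 78.7
```

Call:
move_arm:
  motion:
    - [[0, -0.001, 0.002, 0.05, 0], [0, -0.001, 0.002, 0.1, 0], [0, -0.001, 0.002, 0.125, 0], [0, -0.001, 0.002, 0.135, 0], [0, -0.001, 0.002, 0.137, 0], [0, -0.001, 0.002, 0.137, 0]]

```text
clock: 25.42
tcp_pos: [464.8, 344.9, -4.9]
tool_rot: [0.001, 0.098, 0.995, 0.001]
wrist_force: [-0.3, 0.9, -0.5]
gripper_width: 0.661
gripper_force: 43.0
```

Call:
move_arm:
  motion:
    - [[0, 0, 0, 0, 0], [1, 0, 0, 0, 0], [1, 0, 0, 0, 0], [1, 0, 0, 0, 0], [1, 0, 0, -0.03, 0], [1, 0, 0, -0.09, 0], [1, 0, 0, -0.135, 0], [1, 0, 0, -0.135, 0]]

```text
clock: 26.42
tcp_pos: [466.1, 346.3, 133.1]
tool_rot: [0.003, 0.098, 0.995, 0.002]
wrist_force: [0.7, 0.6, 0.1]
gripper_width: 1.004
gripper_force: 0.0
```

```bash
python3 - <<'E'
from h import *
s=bot.observe();print(s["tcp_pos"],s["wrist_force"],s["gripper_width"])
go(633,-56,130,85.6)
E
```

```text
[466.14055355 346.26580948 133.08934774] [0.73029543 0.60345391 0.08307815] 1.003559809051104
shift [-0.2421 -0.362   0.0024] roll -0.228 cur ang 78.8
```

Call:
move_arm:
  motion:
    - [[1, -0.241, -0.361, 0.002, -0.23], [1, -0.241, -0.361, 0.002, -0.23], [1, -0.241, -0.361, 0.002, -0.23], [1, -0.241, -0.361, 0.002, -0.23], [1, -0.241, -0.361, 0.002, -0.23], [1, -0.241, -0.361, 0.002, -0.23], [1, -0.241, -0.361, 0.002, -0.23], [1, -0.241, -0.361, 0.002, -0.23]]

```text
clock: 27.42
tcp_pos: [630.5, -60.2, 125.8]
tool_rot: [-0.0, 0.04, 0.999, -0.0]
wrist_force: [0.5, 0.9, -0.1]
gripper_width: 1.002
gripper_force: 0.0
```

```bash
python3 - <<'E'
from h import *
b=snap("top","t9");print(basket(im=b)); inb(b)
s=bot.observe();print(s["tcp_pos"],s["wrist_force"],s["gripper_width"])
go(633,-56,30,85.6)
E
```

```text
((462.53057861328125, 337.08282470703125), (239.84014892578125, 230.10169982910156), 78.73152160644531)
 in basket [175.6 223.6] [164 212  24  24 384] [467.2 345.6  48. ]
 in basket [168.8 253.3] [157 242  24  24 391] [396.4 359.1  48. ]
[629.34672286 -58.11640795 125.65615157] [-0.02888352  0.46294396  0.51218282] 1.0028269344429903
shift [-0.0037  0.0024  0.0956] roll -0.005 cur ang 85.5
```

Call:
move_arm:
  motion:
    - [[1, -0.004, 0.002, 0.035, 0], [1, -0.004, 0.002, 0.075, 0], [1, -0.004, 0.002, 0.095, 0], [1, -0.004, 0.002, 0.095, 0], [0, -0.004, 0.002, 0.095, 0], [0, -0.004, 0.002, 0.095, 0], [0, -0.004, 0.002, 0.095, 0], [0, -0.004, 0.002, 0.095, 0]]
  newtons: 40

```text
clock: 28.48
tcp_pos: [635.3, -54.8, 34.2]
tool_rot: [0.002, 0.038, 0.999, -0.0]
wrist_force: [-1.7, 0.5, 6.9]
gripper_width: 0.677
gripper_force: 42.9
```

Call:
move_arm:
  motion:
    - [[0, 0, 0, 0, 0], [0, 0, 0, -0.01, 0], [0, 0, 0, -0.03, 0], [0, 0, 0, -0.06, 0], [0, 0, 0, -0.1, 0], [0, 0, 0, -0.1, 0]]

```text
clock: 29.22
tcp_pos: [636.9, -55.1, 137.1]
tool_rot: [0.004, 0.038, 0.999, -0.0]
wrist_force: [-0.1, -0.3, -0.8]
gripper_width: 0.679
gripper_force: 43.0
```

```bash
python3 - <<'E'
from h import *
b=snap("top","t10");print(basket(im=b)); inb(b); print(basket("scene"))
s=bot.observe();print(s["tcp_pos"],s["wrist_force"],s["gripper_width"])
go(534,331,130,78.8)
E
```

```text
((462.53851318359375, 337.1076965332031), (239.7857208251953, 230.0936279296875), 78.69468688964844)
 in basket [175.6 223.6] [164 212  24  24 383] [467.1 345.6  48. ]
 in basket [168.8 253.3] [157 242  24  24 389] [396.4 359.1  48. ]
((394.54541015625, 274.36651611328125), (131.38304138183594, 313.71929931640625), 28.51397705078125)
[634.24655292 -54.81314975 133.37145113] [ 0.04369864  0.84882183 -1.46226596] 0.6792325813557539
shift [0.1292 0.3771 0.0031] roll 0.228 cur ang 85.7
```

Call:
move_arm:
  motion:
    - [[0, 0.13, 0.377, 0.002, 0.23], [0, 0.13, 0.377, 0.002, 0.23], [0, 0.13, 0.377, 0.002, 0.23], [0, 0.13, 0.377, 0.002, 0.23], [0, 0.13, 0.377, 0.002, 0.23], [0, 0.13, 0.377, 0.002, 0.23], [0, 0.13, 0.377, 0.002, 0.23], [0, 0.13, 0.377, 0.002, 0.23]]

```text
clock: 30.32
tcp_pos: [531.8, 331.9, 129.1]
tool_rot: [-0.001, 0.097, 0.995, -0.001]
wrist_force: [0.1, 0.5, -1.2]
gripper_width: 0.674
gripper_force: 43.2
```

```bash
python3 - <<'E'
from h import *
b=snap("top","t11");print(basket(im=b)); inb(b)
s=bot.observe();print(s["tcp_pos"],s["wrist_force"],s["gripper_width"])
go(533.5,331,-6,78.8)
E
```

```text
((458.0344543457031, 315.7298278808594), (196.0936737060547, 229.64193725585938), 78.69468688964844)
 in basket [135.  200.4] [130 192  12  17 104] [524.8 445.9  48. ]
 in basket [165.3 197.5] [156 193  21  10 145] [530.9 372.8  48. ]
 in basket [176.8 224.3] [164 212  28  24 465] [465.5 342.7  48. ]
 in basket [170.3 253.6] [157 241  29  25 460] [395.4 355.5  48. ]
[532.295507   330.66148915 129.23423729] [-0.3737807  -0.85735292 -1.66546314] 0.6771760611781764
shift [-0.0013  0.0008  0.1352] roll 0.001 cur ang 78.8
```

Call:
move_arm:
  motion:
    - [[0, -0.001, 0.001, 0.05, 0], [0, -0.001, 0.001, 0.1, 0], [0, -0.001, 0.001, 0.125, 0], [0, -0.001, 0.001, 0.133, 0], [0, -0.001, 0.001, 0.135, 0], [0, -0.001, 0.001, 0.135, 0]]

```text
clock: 31.12
tcp_pos: [535.1, 331.8, -3.7]
tool_rot: [0.001, 0.098, 0.995, 0.001]
wrist_force: [0.3, 0.1, -0.3]
gripper_width: 0.677
gripper_force: 43.3
```

Call:
move_arm:
  motion:
    - [[0, 0, 0, 0, 0], [1, 0, 0, 0, 0], [1, 0, 0, 0, 0], [1, 0, 0, 0, 0], [1, 0, 0, -0.03, 0], [1, 0, 0, -0.09, 0], [1, 0, 0, -0.135, 0], [1, 0, 0, -0.135, 0]]

```text
clock: 32.12
tcp_pos: [536.6, 333.4, 134.5]
tool_rot: [0.003, 0.098, 0.995, 0.002]
wrist_force: [0.9, -0.7, -0.3]
gripper_width: 1.002
gripper_force: 0.0
```

```bash
python3 - <<'E'
from h import *
s=bot.observe();print(s["tcp_pos"],s["wrist_force"],s["gripper_width"])
go(580,-50,130,83)
E
```

```text
[536.6112877  333.36874822 134.51562033] [ 0.86009655 -0.71181048 -0.3311778 ] 1.0021396361975043
shift [-0.1173 -0.3676  0.0033] roll -0.141 cur ang 78.8
```

Call:
move_arm:
  motion:
    - [[1, -0.117, -0.368, 0, -0.14], [1, -0.117, -0.368, 0, -0.14], [1, -0.117, -0.368, 0, -0.14], [1, -0.117, -0.368, 0, -0.14], [1, -0.117, -0.368, 0, -0.14], [1, -0.117, -0.368, 0, -0.14], [1, -0.117, -0.368, 0, -0.14], [1, -0.117, -0.368, 0, -0.14]]

```text
clock: 33.12
tcp_pos: [576.5, -52.2, 129.2]
tool_rot: [-0.001, 0.062, 0.998, 0.0]
wrist_force: [-0.6, 0.6, 0.4]
gripper_width: 1.003
gripper_force: 0.0
```

```bash
cat >> h.py <<'E'
U=np.array([.9923,-.1236]);V=np.array([.1236,.9923])
def ctl(im):
    "along-track positions in top view from rails, grips (far -y.. edges), marks"
    h=cv2.cvtColor(im,cv2.COLOR_BGR2HSV)
    k=cv2.morphologyEx(roi(h[...,2]<45,415,185,500,278).astype(np.uint8),cv2.MORPH_OPEN,np.ones((5,5)))
    for c in comps(k,30):
        P=maskpts("top",c[0],84); print("grip",c[2].round(1),c[1],"V %.1f..%.1f"%((P@V).min(),(P@V).max()),"U %.1f..%.1f"%((P@U).min(),(P@U).max()))
    y=roi((h[...,0]>12)&(h[...,0]<32)&(h[...,1]>90)&(h[...,2]>80),425,185,490,225)
    for c in comps(y,6):
        P=maskpts("top",c[0],40); print("brass",c[2].round(1),"V %.1f..%.1f mean %.1f"%((P@V).min(),(P@V).max(),(P@V).mean()),"U %.1f..%.1f"%((P@U).min(),(P@U).max()))
E
python3 - <<'E'
from h import *
b=snap("top","t12");a=snap("scene","s12");print(basket(im=b)); inb(b); ctl(b); print("t0"); ctl(cv2.imread("pics/top0.png"))
print(bot.observe()["tcp_pos"])
o=np.zeros((600,800,3),np.uint8)
A=cv2.resize(b[165:285,110:250],(400,343),interpolation=cv2.INTER_CUBIC);B=cv2.resize(a[100:190,305:430],(400,288),interpolation=cv2.INTER_CUBIC)
o[:343,:400]=A;o[:288,400:]=B;o[343:600,:]=cv2.resize(b[180:222,425:495],(428,257),interpolation=cv2.INTER_CUBIC)[:,:].repeat(1,0)[:, :].copy() if False else 0
C=cv2.resize(b[182:224,428:494],(404,257),interpolation=cv2.INTER_CUBIC);o[343:600,:404]=C
D=cv2.resize(a[255:345,170:305],(386,257),interpolation=cv2.INTER_CUBIC);o[343:600,410:796]=D
cv2.imwrite("pics/v7.png",o)
E
```

```text
((462.3848876953125, 337.19671630859375), (240.0066680908203, 230.2167205810547), 78.73152160644531)
 in basket [181.8 195.3] [170 184  24  24 385] [535.9 333.1  48. ]
 in basket [175.6 223.6] [164 212  24  24 384] [467.2 345.6  48. ]
 in basket [168.8 253.3] [157 242  24  24 389] [396.4 359.1  48. ]
grip [441.2 200.6] [436 195  11  12 119] V -236.2..-211.4 U 528.6..557.3
grip [478.8 233.9] [473 229  13  11 135] V -333.2..-304.1 U 460.5..486.6
grip [479.  263.1] [473 258  13  11 137] V -337.4..-308.1 U 393.4..418.2
brass [469.7 192. ] V -312.2..-302.3 mean -306.8 U 569.8..590.3
brass [444.2 217.2] V -252.1..-241.5 mean -247.2 U 500.3..520.9
t0
grip [460.  202.6] [455 197  11  12 120] V -281.7..-256.8 U 528.7..557.7
grip [478.7 234. ] [473 229  12  11 124] V -331.2..-304.5 U 460.8..486.6
grip [450.5 260.2] [445 255  12  11 122] V -268.9..-242.3 U 393.3..417.8
brass [469.4 192.1] V -312.0..-300.1 mean -305.9 U 569.8..590.3
brass [444.2 217.2] V -252.1..-241.5 mean -247.2 U 500.3..520.9
[576.55364989 -50.62985658 129.51651286]
```

View pics/v7.png

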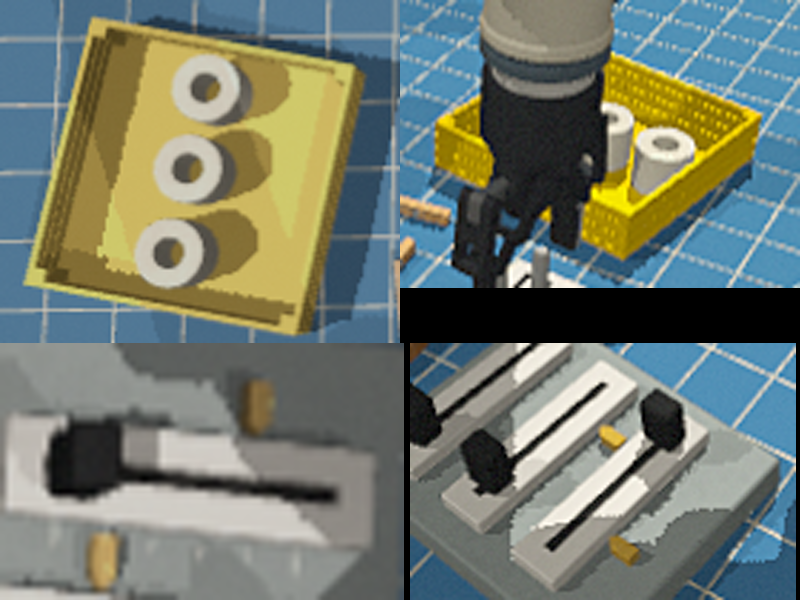

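Top view: all three cartridges stand on the basket floor with clear gaps. The brass pointers are at top pixels (469.7,192) for air and (444.2,217.2) for timer. I'll cross-check the marks in the scene view.

```bash
cat >> h.py <<'E'
def ctls(im,V=V,U=U):
    h=cv2.cvtColor(im,cv2.COLOR_BGR2HSV)
    k=cv2.morphologyEx(roi(h[...,2]<50,150,220,310,350).astype(np.uint8),cv2.MORPH_OPEN,np.ones((5,5)))
    for c in comps(k,40):
        p=onz("scene",*c[2],64)[:2]; print("s grip",c[2].round(1),c[1],"V %.1f U %.1f"%(p@V,p@U))
    y=roi((h[...,0]>12)&(h[...,0]<32)&(h[...,1]>110)&(h[...,2]>80),210,260,300,350)
    for c in comps(y,6):
        p=onz("scene",*c[2],36)[:2]; print("s brass",c[2].round(1),c[1],"V %.1f U %.1f"%(p@V,p@U))
E
python3 - <<'E'
from h import *
a=cv2.imread("pics/s12.png"); ctls(a)
h=cv2.cvtColor(a,cv2.COLOR_BGR2HSV)
for c in comps(roi((h[...,2]>150)&(h[...,1]<40),150,220,310,350),150):
    P=maskpts("scene",c[0],44); print("rail",c[2].round(),c[1][4],"V",np.percentile(P@V,[.5,99.5]).round(1),"U",np.percentile(P@U,[.5,50,99.5]).round(1))
go(436,-382,130,83); print(bot.observe()["tcp_pos"])
E
```

```text
s grip [171.8 279.8] [164 270  17  20 252] V -331.6 U 409.6
s grip [257.8 283.9] [251 277  14  15 166] V -235.8 U 552.4
s grip [196.6 296.2] [189 286  17  21 266] V -327.8 U 479.4
s brass [239.8 287.7] [236 284  10   9  52] V -250.6 U 513.1
s brass [244.4 327.2] [240 322  10  11  70] V -309.5 U 584.9Traceback (most recent call last):
  File "<stdin>", line 5, in <module>
  File "h.py", line 19, in maskpts
    vs,us=np.nonzero(m); return np.array([onz(n,u,v,z)[:2] for u,v in zip(us,vs)])
                                          ~~~^^^^^^^^^
  File "h.py", line 12, in onz
    o,d=ray(n,u,v); return o+d*(z-o[2])/d[2]
        ~~~^^^^^^^
  File "h.py", line 6, in ray
    c,f,T=cal(n); k=c["k1"]
          ~~~^^^
  File "h.py", line 4, in cal
    c=bot.calibration(n); f=200/np.tan(np.radians(c["vertical_fov"])/2); return c,f,np.array(c["T"])
ValueError: time passes only in moves, steps and waits
```

```bash
sed -i 's/^def cal(n):/import functools\n@functools.lru_cache\ndef cal(n):/' h.py; python3 - <<'E'
from h import *
go(432,-384,130,83); print(bot.observe()["tcp_pos"])
E
```

```text
shift [ 0.1029 -0.3485 -0.0005] roll 0.0 cur ang 83.0
[576.55364989 -50.62985658 129.51651286]
```

Call:
move_arm:
  motion:
    - [[1, 0.103, -0.348, 0, 0], [1, 0.103, -0.348, 0, 0], [1, 0.103, -0.348, 0, 0], [1, 0.103, -0.348, 0, 0], [1, 0.103, -0.348, 0, 0], [1, 0.103, -0.348, 0, 0], [1, 0.103, -0.348, 0, 0], [1, 0.103, -0.348, 0, 0]]

```text
clock: 34.22
tcp_pos: [432.8, -383.0, 129.9]
tool_rot: [-0.0, 0.061, 0.998, 0.0]
wrist_force: [0.7, 0.1, 0.9]
gripper_width: 1.002
gripper_force: 0.0
```

```bash
python3 - <<'E'
from h import *
go(432,-384,36,83); print(bot.observe()["tcp_pos"])
E
```

```text
shift [ 0.0006 -0.0012  0.0939] roll 0.001 cur ang 83.0
[ 432.77761236 -383.01184939  129.86829244]
```

Call:
move_arm:
  motion:
    - [[1, 0, -0.001, 0.04, 0], [1, 0, -0.001, 0.08, 0], [1, 0, -0.001, 0.093, 0], [1, 0, -0.001, 0.093, 0]]

```text
clock: 34.72
tcp_pos: [432.5, -384.3, 36.8]
tool_rot: [-0.001, 0.061, 0.998, 0.001]
wrist_force: [-0.0, -0.7, -0.2]
gripper_width: 0.996
gripper_force: 0.0
```

Call:
move_arm:
  motion:
    - [[0, 0, 0, 0, 0], [0, 0, 0, 0, 0], [0, 0, 0, 0, 0], [0, 0, 0, 0, 0], [0, 0, 0, 0, 0], [0, 0, 0, 0, 0]]
  newtons: 20

```text
clock: 35.48
tcp_pos: [432.3, -386.0, 37.8]
tool_rot: [0.0, 0.062, 0.998, -0.0]
wrist_force: [-0.7, 0.2, 6.7]
gripper_width: 0.227
gripper_force: 25.6
```

```bash
python3 - <<'E'
from h import *
p=bot.observe()["tcp_pos"][:2]; print(p,p@V,p@U,"timer to go",-251.3-p@V)
E
```

```text
[ 432.26515371 -385.97022451] -329.5702807877881 476.6426317724469 timer to go 78.27028078778807
```

Call:
move_arm:
  motion:
    - [[0, 0, 0.01, 0, 0], [0, 0, 0.03, 0, 0], [0, 0, 0.05, 0, 0], [0, 0, 0.067, 0, 0], [0, 0, 0.076, 0, 0], [0, 0, 0.078, 0, 0], [0, 0, 0.078, 0, 0], [0, 0, 0.078, 0, 0]]

```text
clock: 36.48
tcp_pos: [441.7, -308.1, 37.8]
tool_rot: [0.0, 0.061, 0.998, -0.0]
wrist_force: [-1.7, 1.5, 8.2]
gripper_width: 0.228
gripper_force: 25.9
```

```bash
python3 - <<'E'
from h import *
s=bot.observe();p=s["tcp_pos"][:2]; print(p,p@V,p@U,"timer to go",-251.3-p@V,s["wrist_force"])
E
```

```text
[ 441.68747393 -308.05525189] -251.0906546708588 476.36210951066806 timer to go -0.2093453291412004 [-1.70764942  1.48281997  8.2078315 ]
```

Timer at target. I'll release it, raise, and go to the air slider (at its left stop).

Call:
move_arm:
  motion:
    - [[0.6, 0, 0, 0, 0], [0.6, 0, 0, 0, 0], [1, 0, 0, -0.03, 0], [1, 0, 0, -0.07, 0], [1, 0, 0, -0.07, 0], [1, 0, 0, -0.07, 0]]

```text
clock: 37.22
tcp_pos: [441.3, -308.1, 106.7]
tool_rot: [-0.0, 0.062, 0.998, 0.0]
wrist_force: [0.6, 0.3, -0.9]
gripper_width: 1.001
gripper_force: 0.0
```

```bash
python3 - <<'E'
from h import *
go(514.3,-297.3,36,83); print(bot.observe()["tcp_pos"])
E
```

```text
shift [-0.0711  0.0196  0.0707] roll -0.002 cur ang 82.9
[ 441.30780848 -308.05523224  106.74398407]
```

Call:
move_arm:
  motion:
    - [[1, -0.04, 0.01, 0, 0], [1, -0.071, 0.02, 0, 0], [1, -0.071, 0.02, 0, 0], [1, -0.071, 0.02, 0, 0], [1, -0.071, 0.02, 0.03, 0], [1, -0.071, 0.02, 0.069, 0], [1, -0.071, 0.02, 0.069, 0]]

```text
clock: 38.1
tcp_pos: [511.0, -295.8, 35.3]
tool_rot: [-0.003, 0.062, 0.998, 0.002]
wrist_force: [0.7, 0.6, 0.6]
gripper_width: 0.999
gripper_force: 0.0
```

Call:
move_arm:
  motion:
    - [[0, 0, 0, 0, 0], [0, 0, 0, 0, 0], [0, 0, 0, 0, 0], [0, 0, 0, 0, 0], [0, 0, 0, 0, 0], [0, 0, 0, 0, 0]]
  newtons: 20

```text
clock: 38.85
tcp_pos: [515.0, -297.4, 39.1]
tool_rot: [0.001, 0.061, 0.998, -0.0]
wrist_force: [-1.8, 1.4, 6.8]
gripper_width: 0.229
gripper_force: 25.5
```

```bash
python3 - <<'E'
from h import *
s=bot.observe();p=s["tcp_pos"][:2]; print(p,p@V,p@U,"air to go",-310.6-p@V,s["wrist_force"],s["gripper_width"])
E
```

```text
[ 515.04960111 -297.3956296 ] -231.44555255749347 547.8418189975206 air to go -79.15444744250655 [-1.7887371   1.43179647  6.7853877 ] 0.22905244215230217
```

Call:
move_arm:
  motion:
    - [[0, 0, -0.01, 0, 0], [0, 0, -0.03, 0, 0], [0, 0, -0.05, 0, 0], [0, 0, -0.067, 0, 0], [0, 0, -0.077, 0, 0], [0, 0, -0.079, 0, 0], [0, 0, -0.079, 0, 0], [0, 0, -0.079, 0, 0]]

```text
clock: 39.85
tcp_pos: [505.5, -376.4, 39.1]
tool_rot: [0.001, 0.061, 0.998, -0.001]
wrist_force: [-1.3, -2.2, 5.6]
gripper_width: 0.228
gripper_force: 25.3
```

Call:
move_arm:
  motion:
    - [[0.6, 0, 0, 0, 0], [0.6, 0, 0, 0, 0], [1, 0, 0, -0.03, 0], [1, 0, 0, -0.09, 0], [1, 0, 0, -0.09, 0], [1, 0.05, 0.15, -0.12, 0], [1, 0.05, 0.25, -0.12, 0], [1, 0.05, 0.3, -0.12, 0]]

```text
clock: 40.85
tcp_pos: [490.1, -189.0, 149.4]
tool_rot: [-0.0, 0.062, 0.998, 0.0]
wrist_force: [1.3, -0.0, -0.0]
gripper_width: 0.998
gripper_force: 0.0
```

```bash
python3 - <<'E'
from h import *
b=snap("top","t13");a=snap("scene","s13"); print(basket(im=b)); inb(b); ctl(b); ctls(a)
def dr(n,im):
    # reference: along-track lines through each mark at z=40 
    return im
A=cv2.resize(b[182:282,412:502],(540,600),interpolation=cv2.INTER_CUBIC); B=cv2.resize(a[225:345,165:295],(260,240),interpolation=cv2.INTER_CUBIC)
o=np.zeros((600,800,3),np.uint8); o[:,:540]=A; o[:240,540:]=B; cv2.imwrite("pics/v8.png",o)
print(bot.observe()["tcp_pos"])
E
```

```text
((462.53057861328125, 337.08282470703125), (239.84014892578125, 230.10169982910156), 78.73152160644531)
 in basket [181.7 195.4] [170 184  24  24 379] [535.8 333.3  48. ]
 in basket [175.5 223.5] [164 212  24  24 381] [467.3 345.7  48. ]
 in basket [168.7 253.3] [157 242  24  24 392] [396.4 359.2  48. ]
s grip [226.5 273.2] [220 266  14  15 164] V -254.6 U 483.3
s grip [171.8 279.8] [164 270  17  20 252] V -331.6 U 409.6
s grip [229.1 310.5] [221 302  16  18 225] V -312.5 U 552.1
s brass [239.9 287.6] [236 284  10   9  51] V -250.5 U 513.0
s brass [244.4 327.1] [240 322  10  11  71] V -309.4 U 584.9
[ 489.61929665 -185.64124559  149.35226293]
```

View pics/v8.png

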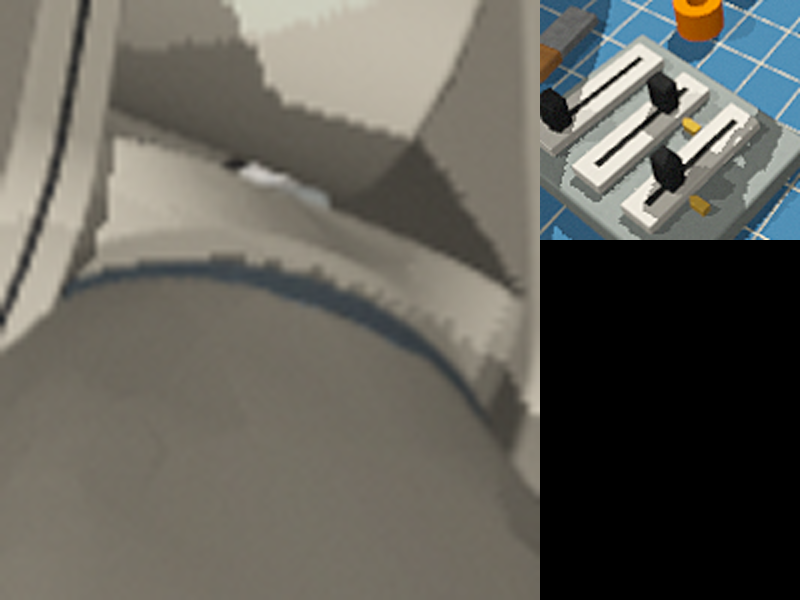

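Call:
move_arm:
  motion:
    - [[1, -0.05, 0.2, 0, 0], [1, -0.05, 0.2, 0, 0], [1, -0.05, 0.2, 0, 0], [1, -0.05, 0.2, 0, 0], [1, -0.05, 0.2, 0, 0]]

```text
clock: 41.58
tcp_pos: [565.1, 2.0, 149.2]
tool_rot: [-0.001, 0.06, 0.998, -0.0]
wrist_force: [0.6, -1.4, -0.2]
gripper_width: 1.0
gripper_force: 0.0
```

```bash
python3 - <<'E'
from h import *
b=snap("top","t14");a=snap("scene","s14"); ctl(b); ctls(a)
A=cv2.resize(b[182:282,412:502],(540,600),interpolation=cv2.INTER_CUBIC); B=cv2.resize(a[225:345,165:295],(260,240),interpolation=cv2.INTER_CUBIC)
o=np.zeros((600,800,3),np.uint8); o[:,:540]=A; o[:240,540:]=B; cv2.imwrite("pics/v9.png",o)
E
```

```text
grip [473.6 204.1] [468 198  12  13 137] V -315.4..-288.1 U 527.6..558.8
grip [447.1 230.1] [442 225  11  11 117] V -255.1..-230.3 U 461.6..487.6
grip [479.  263.1] [473 258  13  11 137] V -337.4..-308.1 U 393.4..418.2
brass [469.7 191.9] V -310.4..-302.3 mean -306.6 U 570.1..590.3
brass [444.2 217.2] V -252.1..-241.5 mean -247.2 U 500.3..520.9
s grip [226.8 273.6] [220 268  14  13 154] V -255.0 U 484.6
s grip [171.7 279.8] [164 270  17  20 250] V -331.7 U 409.5
s grip [228.6 309.1] [221 299  16  21 265] V -311.1 U 549.2
s brass [239.8 287.7] [236 284  10   9  52] V -250.6 U 513.1
s brass [244.4 327.1] [240 322  10  11  71] V -309.4 U 584.9
```

View pics/v9.png

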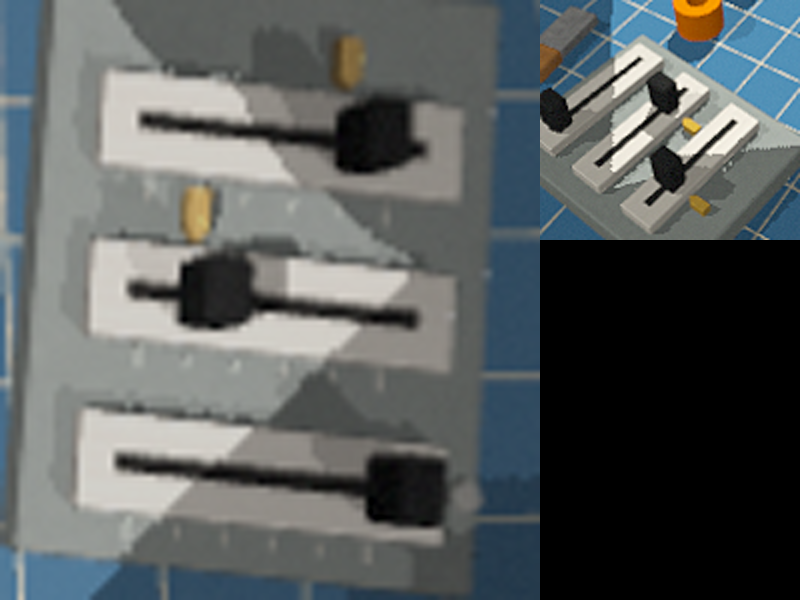

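```bash
python3 - <<'E'
from h import *
f=lambda n,u,v,z: onz(n,u,v,z)[:2]@V
for nm,t,s,z in(("heat",(479,263.1),(171.75,279.8),64),("air",(473.6,204.1),(228.6,309.1),64),("timer0",(478.75,234),(196.6,296.2),64),("airmark",(469.7,192),(244.4,327.1),36),("timermark",(444.2,217.2),(239.8,287.7),36)):
    a,b=f("top",*t,z),f("scene",*s,z); print(nm,a.round(1),b.round(1),((a+b)/2).round(1))
E
```

```text
heat -330.6 -331.7 -331.1
air -309.3 -311.0 -310.2
timer0 -326.0 -327.9 -326.9
airmark -308.1 -309.3 -308.7
timermark -248.4 -250.7 -249.5
```

```bash
python3 - <<'E'
from bench import bot
print(bot.close_job())
E
```

```text
the job is handed in; nothing more can be done
None
```

Handed in at about 42 s: all three cartridges present stand on the basket floor, none piled, heat is against its off stop, and timer and air are within about 1–1.5 mm of their brass pointers by my camera measurements.

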